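Hold the belt tensioner back for a belt change

TASK

The hose-brushing machine on the counter needs a new belt: pull its sloping front door all the way down so that it lies open, then push the sprung tensioner arm in the bay over to the left (as seen from the robot), past the click of its ratchet pawl. The worn pawl does not hold by itself, so finish while still holding the arm back with the fingers, past the click, for someone else to slip the belt on. Leave the soap bottle, the dish and the jar where they stand.

Things in the scene. Friction and masses are not known exactly. Their poses are not given: they have to be found in the camera images.
- machine: Grey metal machine, fixed, 315 (x) x 270 (y) x 140 mm high. Origin on the counter below the middle of the door hinge at its front; +x runs from front to back, away from the robot, +y is its left seen from the robot, z up. Housing at x 115 to 315, flat top 140 high. In front of it is the belt bay, covered by the sloping door and open from above and in front once the door is down.
- bay (a point): Middle of the belt bay's floor, 12 mm above the counter, machine x = 62. The bay is 100 (x) x 250 (y), between side cheeks whose tops slope with the door (height about 55 mm + machine x); front sill 55 high. Two bare pulleys on its back plate stand out to machine x = 90: y = 80 (radius 30, axis 75 above the counter) and y = -90 (radius 15, axis 60 above it).
- door (a joint): Door angle: 0 = shut (leaning back 45 degrees), 0.79 = upright, 2.2 = fully down (stop), lying out towards the robot. Metal panel 266 x 150 x 8 mm, 0.4 kg; hinge line along machine y at x = 0, 65 mm above the counter. No latch or spring; 1 to 4 N at the bar move it. Let go before upright it falls shut; let go past upright it sinks down by itself, damped, in a few seconds.
- door_bar (a point): Middle of the door's round grip bar, 12 mm thick, 110 long along machine y, on two end posts (100 mm gap) beyond the door's upper edge, 182 mm from the hinge line. Shut: at machine x = 106, 213 above the counter, free behind, in front and above (door edge 40 lower, housing top 73 lower). It can be hooked from behind with shut fingers or pinched from above.
- tension_arm: Sprung steel tensioner arm standing in the bay: 70 long, 14 wide, black idler roller (28 diameter) on its rear face, push pad on its front. Origin on its pivot axis (along machine x) at machine x = 0, y = 0, 30 mm above the counter; its z axis runs up along the arm.
- push_pad (a point): Centre of the push pad on the arm's front: a steel block 26 (machine x) x 12 (y) x 36 tall (along the arm), at machine x = 67, 55 mm from the pivot axis; at rest at machine y = -26, 78 above the counter. Its right (-y) side is what is pushed; 85 mm of free space to the right of it.
- tensioner (a joint): Swing of the tensioner arm: 0 = at rest, leaning 0.5 rad to the machine's right (-y); grows as it is pushed to the left (+y); upright at 0.5; a small sprung pawl left of its pivot is pressed down by a tooth on the way and snaps back up (the click) at 0.60; end stop at 0.80. The spring always drives it back to 0 when let go: at the pad 3 N at rest, some 7 N near and past the click.
- soap: Soap bottle with pump, 64 diameter, 168 high; origin at its foot. Bystander.
- dish: White bowl, 110 diameter, 50 high; origin at its foot. Bystander.
- jar: Glass jar with steel cap, 60 diameter, 85 high; origin at its foot. Bystander.

How it is judged:
On the way, in this order (a step that is already met when the one before it is completed fails the run):
1. the door is pulled all the way down (value of joint door above 2 rad), for 0.2 s.
2. the fingers push the tensioner arm past the click (value of joint tensioner above 0.6 rad and contact force between the fingers and tension_arm above 2 N), for 0.3 s.
At the end, for the whole second after the job is handed in: The program ends while holding: the tensioner arm stays beyond 0.60 rad (past the click) and still (under 0.1 rad/s), held by the fingers with more than 2 N, and the door is down beyond 2.0 rad. The bystanders stand within 30 mm of where they were (all of step 2 and velocity of joint tensioner between -0.1 and 0.1 rad/s and value of joint door above 2 rad); the arm keeps its last pose, push and grip.
It fails at once if the soap bottle, dish or jar is moved more than 30 mm or tipped (distance of any of soap, dish, jar from where it was at the start of the episode above 0.03 m or angle between any of soap, dish, jar's own z axis and vertical above 0.5 rad).
It also fails if it takes over 48 s, if anything falls off the work surface, if the arm or the gripper's body presses on something with over 40 N, if the wrist force passes 120 N, or if a joint passes its speed limit or range.

ROBOT

A 6-joint arm with a two-finger parallel gripper is mounted at the origin on the work surface. World frame = base frame: x ahead of the robot, y to its left, z up, the work surface at z = 0. Lengths are in m, angles in rad, forces in N, time in s.
With the tool pointing down it reaches from about 0.3 to 0.775 m from the base axis. Payload 14.6 kg.
Tool frame: the origin (TCP) lies on the centre line of the jaws, within the pads' length; the fingertips stand 17 mm ahead of it and the grasp point (between the pads) lies 2 mm behind it; z points along the fingers, x is the direction in which the jaws open and shut, and the axes are right-handed (so a half turn about z gives the same grasp; the last joint's range is limited). The gripper opens to 94 mm and grips with 3 to 60 N. Pads are 16 mm wide; open, the fingers measure 119 mm over their backs; the gripper's body (75 mm by 177 mm) begins 78 mm behind the grasp point.
Start: joints at [1.084, 0.3, 1.521, -0, 1.321, -0.067], TCP at [0.224, 0.502, 0.222] pointing down, gripper open.
Joint ranges: [-3.03, 3.03], [-0.79, 2.21], [0.23, 2.52], [-1.04, 4.18], [0, 3.07], [-2.55, 2.55]. Speed limits (rad/s): [2.22, 2.22, 2.57, 3.14, 3.14, 3.14].

INTERFACE

Orientations are given as [roll, pitch, yaw] about the fixed x, y, z axes, in that order (R = Rz(yaw) Ry(pitch) Rx(roll)).
In Python, from station import ctrl gives the robot as it stands. The module is installed in compiled form; this text tells all that it offers.
- The arm moves only by the tool drive_tool, never from a script. Its argument "increments" is a list of rows, each a list of 3 entries, a list of its own where there are three numbers: the turn, a rotation vector about the tool's x, y, z in degrees, then the shift along the tool's x, y, z in mm, then the opening, from 0 (shut) to 1 (fully open). In form: [[[ax, ay, az], [dx, dy, dz], hand], ...]. A call has 1 to 20 rows; each row shifts and turns the commanded pose from where the row before left it, along the tool's axes as they then stand; what a row does not reach is not made up. A row lasts 1/8 s, in which the tool goes at most 62.5 mm and 10.7 degrees, less where a joint would pass 70% of its speed; a pose out of reach is approached as far as the arm can. A call with a gripper value outside its range is refused whole. The fingers move at their own pace and stop on an object; "squeeze" is the grip in N (left out, the last holds). Time passes only in rows, so rows that do not move let the fingers close. It gives the time, the measured TCP pose, the force and the opening at its end, in the units of the state.
- ctrl.get_obs(): the state, without advancing time (a new reading comes with each control period).
- ctrl.camera(name): name is "scene" or "side" or "wrist"; returns the picture (384x512x3 uint8, red, green, blue); there is no depth.
- ctrl.calibration(name): a dict with "fx", "fy", "cx", "cy" (pixels), "k1" (the pictures are not rectified: a ray, as slopes to the right and down, at radius r is drawn at 1 + k1 r^2 times it, then the intrinsics apply), "rvec" (rotation vector, rad) and "tvec" (3), from world to camera coordinates, as OpenCV has them. Camera axes: x right, y down, z forward; pixel columns grow to the right and rows downward; lengths in m; the calibration is good to about 2 mm. A picture is of the moment at which its call begins: read the wrist's pose just before it. calibration takes no time and is no camera call; for the wrist camera it gives the pose at the moment of the call.
- ctrl.hand_in(): hands the job in, once; it reports no verdict.
The state is a dict: "time_s": time; "qpos": joint angles; "joint_vel": joint speeds; "tau": joint torques, N m; "ee_pos": TCP position; "eef_rot": TCP orientation; "force": force on the tool from outside, world axes, zero at the start; "moment": the same for the moment, N m; "grip_width": finger opening in m.
Only numpy, scipy, OpenCV 4.12 (cv2) and the standard library are available. Lean on these libraries where they do the work, as an engineer would, in place of code of your own. Each camera call takes 0.05 s, during which the arm holds its last target.

## Working session

There is one attempt and no reset: what is moved stays moved. The work goes in short steps, Python scripts to look and compute and a tool call to move; the robot and the scene stay as the last step left them, time stands still between calls to the robot, and variables do not carry over. Pictures are saved under pics/ and viewed, and the job is handed in when it is done.

Besides the shell and the picture viewer there is one more tool, called after "Call:" as name([rows], argument=value, ...), one row to a line, values as JSON. drive_tool: Moves the arm, as the interface text tells. Its arguments: {"type":"object","properties":{"increments":{"type":"array"},"squeeze":{"type":"number"}},"required":["increments"]}

```bash
mkdir -p pics; python3 - <<'E'
from station import ctrl
import cv2
print(ctrl.get_obs())
for n in ("scene","side"):
    im=ctrl.camera(n); cv2.imwrite(f"pics/{n}0.png",im[:,:,::-1]); print(n,ctrl.calibration(n))
E
```

```text
{'time_s': 0.0, 'qpos': array([ 1.08441155e+00,  3.00452141e-01,  1.52155181e+00, -3.88671464e-05,
        1.32070042e+00, -6.66140477e-02]), 'joint_vel': array([ 6.11739945e-04, -8.47496758e-04,  1.95416753e-03,  1.37761053e-03,
        4.60374533e-04,  6.25225301e-05]), 'tau': array([-3.63433232e-03, -5.31800151e+01, -3.52734053e+01,  7.06392643e-02,
        2.44160666e-02, -6.64644745e-05]), 'ee_pos': array([0.22406269, 0.50203613, 0.2219091 ]), 'eef_rot': array([-3.14155622e+00,  1.11175996e-03,  1.15103526e+00]), 'force': array([ 0.28887168, -0.02420911, -0.16272658]), 'moment': array([ 0.05403434,  0.00954312, -0.02734128]), 'grip_width': 0.09395468337719502}
scene {'fx': 466.1151831309362, 'fy': 466.1151831309362, 'cx': 260.13548907604655, 'cy': 193.2370821406241, 'k1': -0.1175698375157778, 'rvec': array([ 0.21646265,  2.95120673, -0.89494408]), 'tvec': array([ 0.55675256, -0.03253514,  1.60063592])}
side {'fx': 393.494377702825, 'fy': 393.494377702825, 'cx': 256.705406538384, 'cy': 190.08837763768605, 'k1': -0.041862031155339735, 'rvec': array([ 2.14174981, -0.46022625,  0.23651304]), 'tvec': array([-0.52767654,  0.27554097,  1.09843476])}
```

View pics/scene0.png

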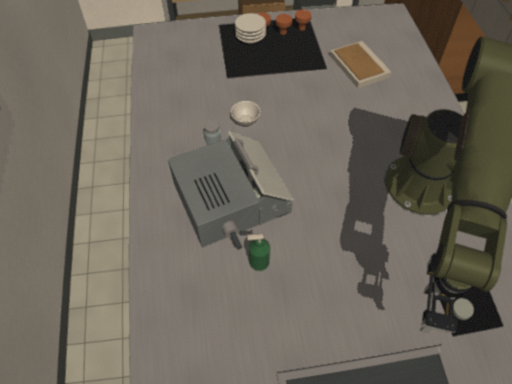

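View pics/side0.png

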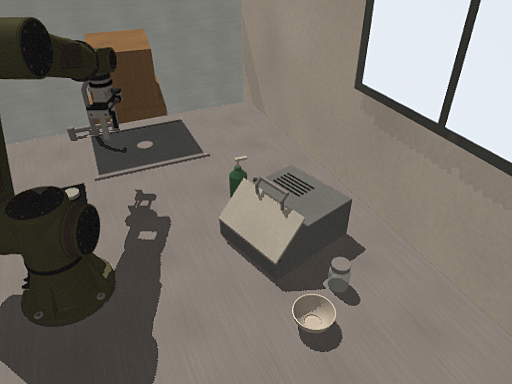

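Scene view: the machine is around (230,190), with the door facing the robot. The soap is at (259,250), the dish at (245,113) and the jar at (212,135). I'll enlarge the machine in both views next.

```bash
python3 - <<'E'
import cv2
a=cv2.imread("pics/scene0.png")[90:280,150:310]; cv2.imwrite("pics/sc_c.png",cv2.resize(a,None,fx=3.15,fy=3.15,interpolation=cv2.INTER_CUBIC))
a=cv2.imread("pics/side0.png")[145:345,210:370]; cv2.imwrite("pics/si_c.png",cv2.resize(a,None,fx=3,fy=3,interpolation=cv2.INTER_CUBIC))
E
```

```text
(no output)
```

View pics/sc_c.png

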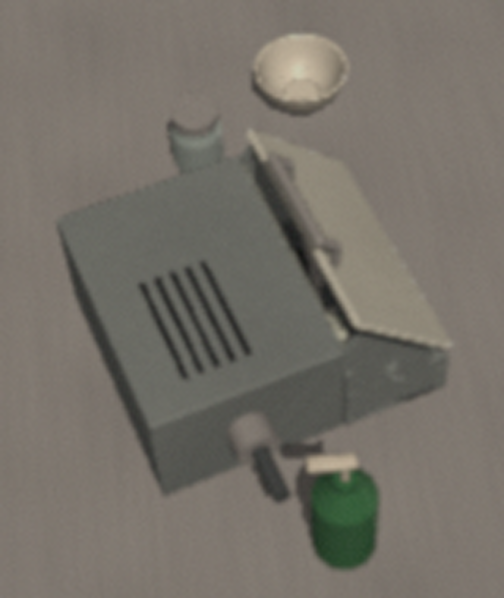

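View pics/si_c.png

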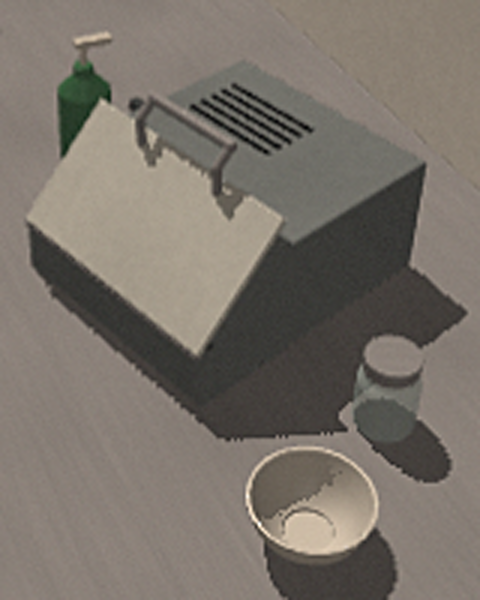

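```bash
cat > h.py <<'E'
import numpy as np,cv2
from scipy.optimize import least_squares
from station import ctrl
def proj(P,c):
    P=np.atleast_2d(P)
    K=np.array([[c["fx"],0,c["cx"]],[0,c["fy"],c["cy"]],[0,0,1]])
    return cv2.projectPoints(P.astype(float),c["rvec"],c["tvec"],K,np.array([c["k1"],0,0,0]))[0][:,0]
def ray(uv,c):
    K=np.array([[c["fx"],0,c["cx"]],[0,c["fy"],c["cy"]],[0,0,1]])
    n=cv2.undistortPoints(np.array([[uv]],float),K,np.array([c["k1"],0,0,0]))[0,0]
    R=cv2.Rodrigues(c["rvec"])[0]; o=-R.T@c["tvec"]; d=R.T@np.array([n[0],n[1],1]); return o,d
def onz(uv,c,z):
    o,d=ray(uv,c); return o+d*(z-o[2])/d[2]
def mw(p,P):
    P=np.atleast_2d(P); c,s=np.cos(p[2]),np.sin(p[2])
    return np.c_[p[0]+c*P[:,0]-s*P[:,1],p[1]+s*P[:,0]+c*P[:,1],P[:,2]]
E
python3 - <<'E'
from h import *
cs=ctrl.calibration("scene"); cd=ctrl.calibration("side")
M=[("s",(315,-135,140),(62,222)),("s",(315,135,140),(155,428)),("s",(115,135,140),(340,350)),
("d",(315,-135,140),(425,163)),("d",(315,135,140),(245,62)),("d",(106,55,213),(150,100)),("d",(106,-55,213),(233,152)),
("s",(106,-55,213),(280,164)),("s",(106,55,213),(332,250)),("d",(115,-135,140),(293,242))]
def res(p):
    r=[]
    for v,P,q in M:
        P=np.array(P)/1000; u=proj(mw(p,P),cs if v=="s" else cd)[0]
        t=np.array(q)/3.15+[150,90] if v=="s" else np.array(q)/3+[210,145]
        r.append(u-t)
    return np.array(r).ravel()
for m in (0,):
    b=None
    for y in (-.5,0,.5):
        f=least_squares(res,[.5,0,y],loss="soft_l1")
        if b is None or f.cost<b.cost:b=f
print(b.x,np.round(b.fun.reshape(-1,2),1))
for n,q in (("soap",(343,545)),("soapring",(343,480))): print(n,onz(np.array(q)/3.15+[150,90],cs,0.0))
print(onz(np.array((312,548))/3+[210,145],cd,0.),onz(np.array((393,352))/3+[210,145],cd,0.085))
print("soap pump",onz(np.array((343,463))/3.15+[150,90],cs,.165))
np.save("m.npy",b.x)
print(mw(b.x,np.array([[106,0,213],[67,-26,78],[0,0,65],[-104,0,213-100]])/1000))
E
```

```text
[ 0.50254108 -0.08314205  0.28808645] [[-1.8 -2.1]
 [-1.4 -0.6]
 [ 2.7 -0.2]
 [-0.3 -0.9]
 [-2.  -1.7]
 [-0.3 -1. ]
 [-2.3 -2.2]
 [-1.7 -2.3]
 [-3.3 -3.7]
 [-1.1  0.4]]
soap [0.59887264 0.21381983 0.        ]
soapring [0.58837367 0.14302373 0.        ]
[ 0.56060323 -0.39412811  0.        ] [ 0.69599691 -0.29560501  0.085     ]
soap pump [0.59944566 0.21203805 0.165     ]
[[ 0.60417274 -0.05302553  0.213     ]
 [ 0.57416703 -0.08903466  0.078     ]
 [ 0.50254108 -0.08314205  0.065     ]
 [ 0.40282699 -0.11269032  0.113     ]]
```

The reprojection fit puts the machine at about (0.503, -0.083) with a yaw of 0.288 rad. I'll lift, turn to the machine's yaw and shut the fingers.

Call:
drive_tool([
  [[0,0,9.9],[0,0,-22],0],
  [[0,0,9.9],[0,0,-22],0],
  [[0,0,9.9],[0,0,-22],0],
  [[0,0,9.9],[0,0,-22],0],
  [[0,0,9.8],[0,0,-22],0],
  [[0,0,0],[0,0,0],0],
  [[0,0,0],[0,0,0],0],
], squeeze=40)

```text
time_s: 0.98
ee_pos: [0.2241, 0.502, 0.3312]
eef_rot: [3.14, 0.001, 0.293]
force: [0.4, -0.3, 0.3]
grip_width: 0.0275
```

```bash
cat >> h.py <<'E'
from scipy.spatial.transform import Rotation as Ro
def delta(mach_mm):
    p=np.load("m.npy"); o=ctrl.get_obs(); R=Ro.from_euler("xyz",o["eef_rot"]).as_matrix()
    T=mw(p,np.array(mach_mm)/1000)[0]; print("target",T,"tool delta mm",np.round(1000*R.T@(T-o["ee_pos"]),1))
def st():
    p=np.load("m.npy"); o=ctrl.get_obs(); d=o["ee_pos"]-[p[0],p[1],0]; c,s=np.cos(p[2]),np.sin(p[2])
    print("t",round(o["time_s"],2),"mach mm",np.round(1000*np.array([c*d[0]+s*d[1],-s*d[0]+c*d[1],d[2]]),1),"rot",np.round(o["eef_rot"],3),"F",np.round(o["force"],1),"w",round(o["grip_width"],4),"q",np.round(o["qpos"],2))
E
python3 -c "
from h import *
st(); delta([145,0,320])"
```

```text
t 0.97 mach mm [-100.7  640.2  331.2] rot [3.14e+00 1.00e-03 2.93e-01] F [ 0.4 -0.3  0.3] w 0.0275 q [1.08 0.24 1.34 0.   1.56 0.79]
target [ 0.64156553 -0.04194493  0.32      ] tool delta mm [242.8 641.3  11.6]
```

Call:
drive_tool([
  [[0,0,0],[15,40,0],0],
  [[0,0,0],[15,40,0],0],
  [[0,0,0],[15,40,0],0],
  [[0,0,0],[15,40,0],0],
  [[0,0,0],[15,40,0],0],
  [[0,0,0],[15,40,0],0],
  [[0,0,0],[15,40,0],0],
  [[0,0,0],[15,40,0],0],
  [[0,0,0],[15,40,0],0],
  [[0,0,0],[15,40,0],0],
  [[0,0,0],[15,40,0],0],
  [[0,0,0],[15,40,0],0],
  [[0,0,0],[15,40,0],0],
  [[0,0,0],[15,40,0],0],
  [[0,0,0],[15,40,0],0],
  [[0,0,0],[15,40,0],0],
  [[0,0,0],[0,0,0],0],
  [[0,0,0],[0,0,0],0],
])

```text
time_s: 3.22
ee_pos: [0.6362, -0.0425, 0.3315]
eef_rot: [-3.141, 0.001, 0.29]
force: [-0.1, 0.3, -0.3]
grip_width: 0.0005
```

```bash
python3 -c "
from h import *
st()
c=ctrl.calibration('wrist'); im=ctrl.camera('wrist'); cv2.imwrite('pics/w1.png',im[:,:,::-1])
np.save('c1.npy',c,allow_pickle=True)
p=np.load('m.npy')
print(proj(mw(p,np.array([[106,55,213],[106,-55,213],[115,135,140],[115,-135,140],[315,135,140],[0,133,65],[0,-133,65]])/1000),c))
im=ctrl.camera('side'); cv2.imwrite('pics/s1.png',im[:,:,::-1])
"
```

```text
t 3.23 mach mm [139.7   1.  331.5] rot [-3.141e+00  1.000e-03  2.900e-01] F [-0.1  0.3 -0.3] w 0.0005 q [-0.12  0.46  1.06  0.    1.63 -0.41]
[[222.62078194 130.91848687]
 [225.81593063 247.65177496]
 [237.62959606  46.84295103]
 [240.93681959 281.5130959 ]
 [430.32182682  48.99549964]
 [150.75256413  59.34908371]
 [165.84199194 252.75934406]]
```

View pics/w1.png

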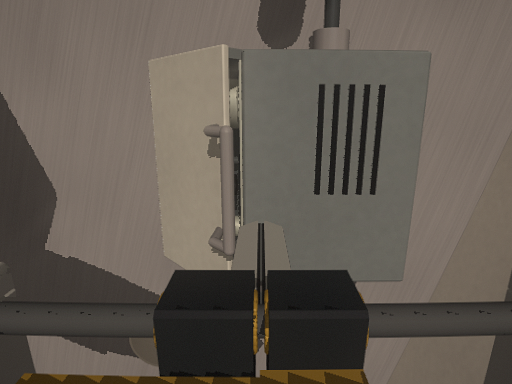

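View pics/s1.png

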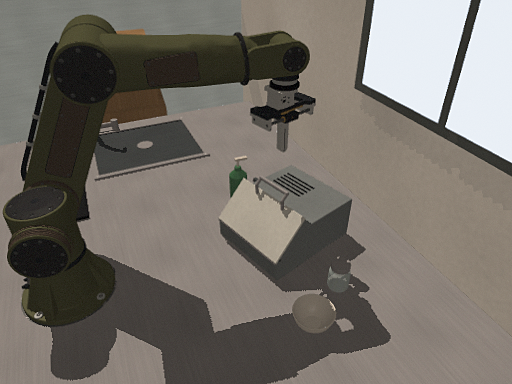

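The wrist view shows the bar from (226,128) to (229,253) and the housing's top corners at (243,51), (429,53) and (404,280). I'll refine the pose from these.

```bash
python3 - <<'E'
from h import *
c=np.load('c1.npy',allow_pickle=True).item()
M=[((115,135,140),(242.5,51)),((315,135,140),(429,53)),((315,-135,140),(404,280)),((106,55,213),(227,128)),((106,-55,213),(229,253))]
A=np.array([m[0] for m in M])/1000;B=np.array([m[1] for m in M],float)
f=least_squares(lambda p:(proj(mw(p,A),c)-B).ravel(),np.load('m.npy'),loss="soft_l1")
print(f.x,np.round(f.fun.reshape(-1,2),1)); np.save('m.npy',f.x)
st()
E
```

```text
[ 0.50710511 -0.0859586   0.29078439] [[-1.7 -0.3]
 [ 4.  -0.7]
 [-0.5  3.6]
 [-0.3  7.2]
 [ 0.8 -1.8]]
t 3.33 mach mm [136.2   5.1 332.4] rot [-3.141  0.     0.291] F [-0.1 -0.2  0.5] w 0.0005 q [-0.12  0.46  1.06  0.    1.63 -0.41]
```

Call:
drive_tool([
  [[0,0,0],[5,5,30],0],
  [[0,0,0],[0,0,30],0],
  [[0,0,0],[0,0,30],0],
  [[0,0,0],[0,0,30],0],
  [[0,0,0],[0,0,0],0],
  [[0,0,0],[0,0,0],0],
])

```text
time_s: 4.08
ee_pos: [0.643, -0.0459, 0.2142]
eef_rot: [3.141, -0.002, 0.29]
force: [0.8, -0.6, 0.1]
grip_width: 0.0008
```

```bash
python3 -c "
from h import *
st()
for n in ('side','wrist'):
  im=ctrl.camera(n)
  im=cv2.resize(im[120:300,190:390] if n=='side' else im,None,fx=3 if n=='side' else 1,fy=3 if n=='side' else 1); cv2.imwrite('pics/%s2.png'%n,im[:,:,::-1])
"
```

```text
t 4.08 mach mm [141.7  -0.6 214.2] rot [ 3.141e+00 -2.000e-03  2.900e-01] F [ 0.8 -0.6  0.1] w 0.0008 q [-0.13  0.52  1.23  0.    1.39 -0.42]
```

View pics/side2.png

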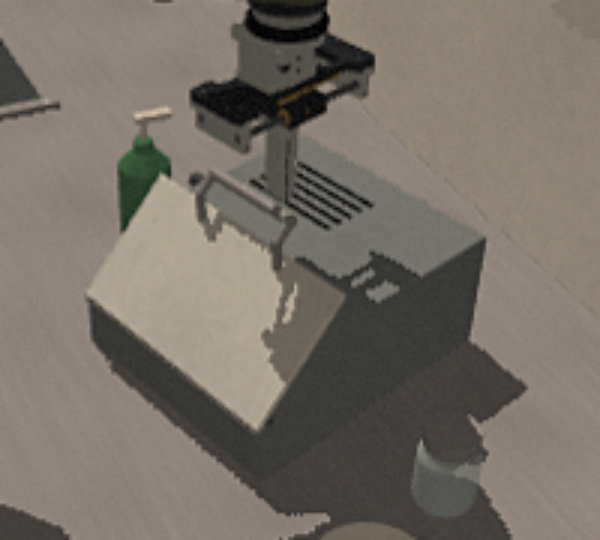

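View pics/wrist2.png

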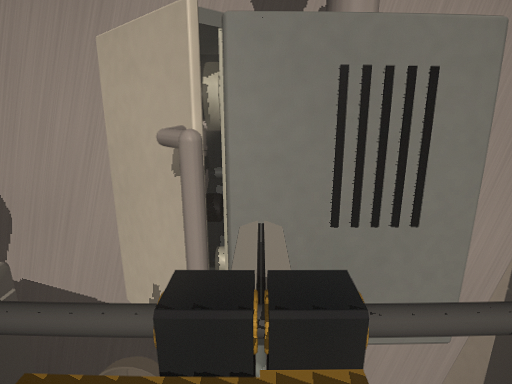

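Call:
drive_tool([
  [[0,0,0],[-9,0,1],0],
  [[0,0,0],[-9,0,1],0],
  [[0,0,0],[-15,0,-9],0],
  [[0,0,0],[-14,0,-8],0],
  [[0,0,0],[-15,0,-6],0],
  [[0,0,0],[-15,0,-5],0],
  [[0,0,0],[-16,0,-3],0],
  [[0,0,0],[-15,0,-2],0],
  [[0,0,0],[-16,0,0],0],
  [[0,0,0],[-16,0,0],0],
  [[0,0,0],[-16,0,1],0],
  [[0,0,0],[-15,0,1],0],
  [[0,0,0],[-14,0,2],0],
  [[0,0,0],[-13,0,3],0],
  [[0,0,0],[0,0,0],0],
])

```text
time_s: 6.05
ee_pos: [0.4523, -0.1029, 0.2364]
eef_rot: [-3.142, 0.0, 0.288]
force: [1.1, 0.1, 0.4]
grip_width: 0.0003
```

```bash
python3 -c "
from h import *
st()
for n in ('side',):
  im=ctrl.camera(n)
  im=cv2.resize(im[120:300,150:390],None,fx=3,fy=3); cv2.imwrite('pics/%s3.png'%n,im[:,:,::-1])
"
```

```text
t 6.05 mach mm [-57.4  -0.5 236.4] rot [-3.142  0.     0.288] F [1.1 0.1 0.4] w 0.0003 q [-0.3   0.09  1.73 -0.    1.31 -0.59]
```

View pics/side3.png

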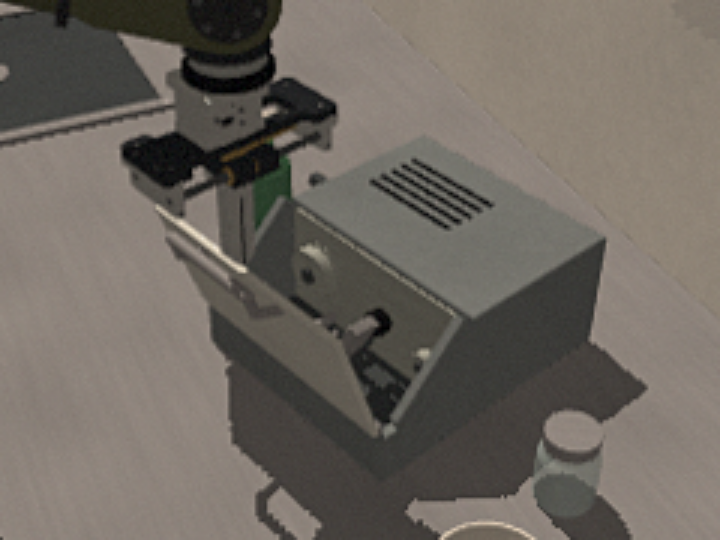

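Call:
drive_tool([
  [[0,0,0],[3,0,-30],0],
  [[0,0,0],[3,0,-30],0],
  [[0,0,0],[23,13,0],0],
  [[0,0,0],[23,13,0],0],
  [[0,0,0],[23,13,0],0],
  [[0,0,0],[23,13,0],0],
  [[0,0,0],[23,12,0],0],
  [[0,0,0],[0,0,0],0],
  [[0,0,0],[0,0,0],0],
  [[0,0,0],[0,0,0],0],
  [[0,0,0],[0,0,0],0],
  [[0,0,0],[0,0,0],0],
  [[0,0,0],[0,0,0],0],
  [[0,0,0],[0,0,0],0],
])

```text
time_s: 7.85
ee_pos: [0.5871, -0.1296, 0.2965]
eef_rot: [3.142, -0.0, 0.289]
force: [0.1, 0.3, 0.7]
grip_width: 0.0009
```

```bash
python3 -c "
from h import *
st()
c=ctrl.calibration('wrist');np.save('c4.npy',c,allow_pickle=True)
print(proj(mw(np.load('m.npy'),np.array([[115,135,140],[54,-26,78],[54,0,30]])/1000),c))
for n in ('side','wrist'):
  im=ctrl.camera(n)
  if n=='side': im=cv2.resize(im[120:300,150:390],None,fx=3,fy=3)
  cv2.imwrite('pics/%s4.png'%n,im[:,:,::-1])
"
```

```text
t 7.85 mach mm [ 64.1 -64.7 296.5] rot [ 3.142 -0.     0.289] F [0.1 0.3 0.7] w 0.0009 q [-0.28  0.38  1.25 -0.    1.52 -0.57]
[[318.60855742 -39.41911225]
 [252.28461891 137.45595462]
 [253.03183855 113.80037414]]
```

View pics/side4.png

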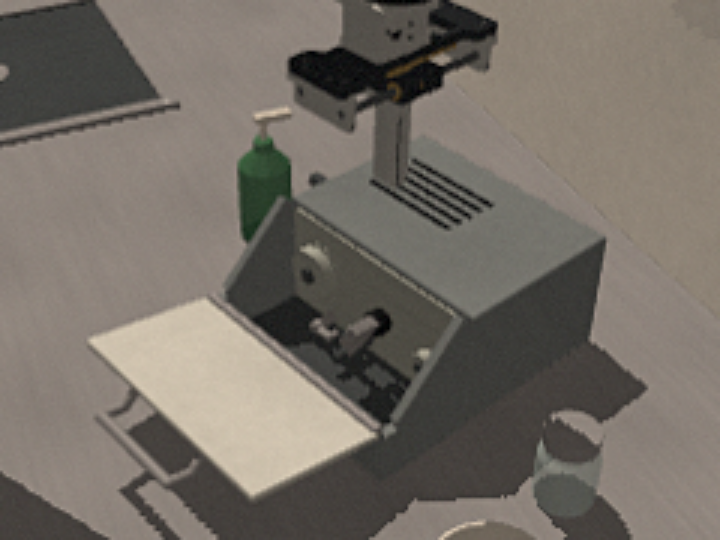

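View pics/wrist4.png

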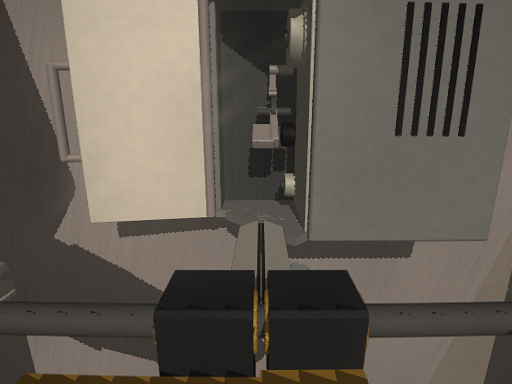

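The door lies fully open. In the wrist view the pad is at (252–278, 125–147), where the pose predicts it. I'll descend to the right of it.

Call:
drive_tool([
  [[0,0,0],[0,0,28],0],
  [[0,0,0],[0,0,28],0],
  [[0,0,0],[0,0,28],0],
  [[0,0,0],[0,0,28],0],
  [[0,0,0],[0,0,28],0],
  [[0,0,0],[0,0,28],0],
  [[0,0,0],[0,0,0],0],
])

```text
time_s: 8.82
ee_pos: [0.5863, -0.1293, 0.1267]
eef_rot: [-3.14, 0.003, 0.289]
force: [0.4, -0.8, 0.1]
grip_width: 0.0005
```

Call:
drive_tool([
  [[0,0,0],[0,0,18],0],
  [[0,0,0],[0,0,18],0],
  [[0,0,0],[0,0,17],0],
  [[0,0,0],[0,0,0],0],
  [[0,0,0],[0,0,0],0],
])

```text
time_s: 9.45
ee_pos: [0.5874, -0.1296, 0.0759]
eef_rot: [3.141, -0.0, 0.289]
force: [0.6, 0.5, -0.2]
grip_width: 0.0004
```

```bash
python3 -c "
from h import *
st()
for n in ('side','wrist'):
  im=ctrl.camera(n)
  if n=='side': im=cv2.resize(im[120:300,150:390],None,fx=3,fy=3)
  cv2.imwrite('pics/%s5.png'%n,im[:,:,::-1])
"
```

```text
t 9.45 mach mm [ 64.4 -64.9  75.9] rot [ 3.141 -0.     0.289] F [ 0.6  0.5 -0.2] w 0.0004 q [-0.28  0.56  1.51 -0.    1.07 -0.57]
```

View pics/side5.png

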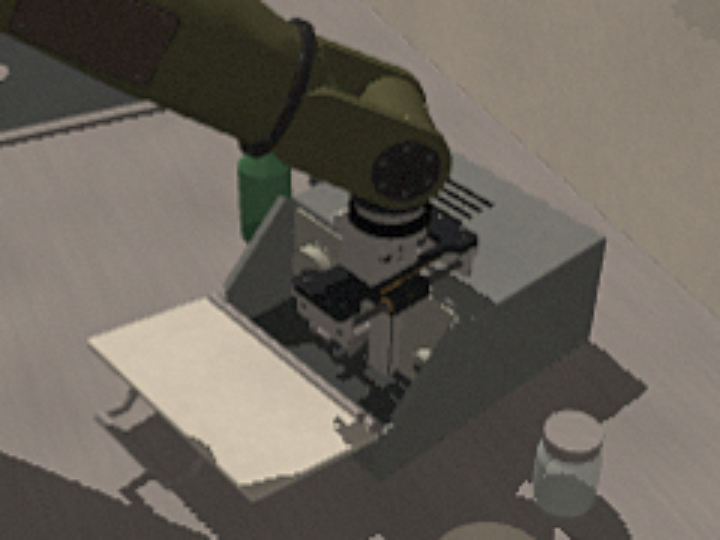

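View pics/wrist5.png

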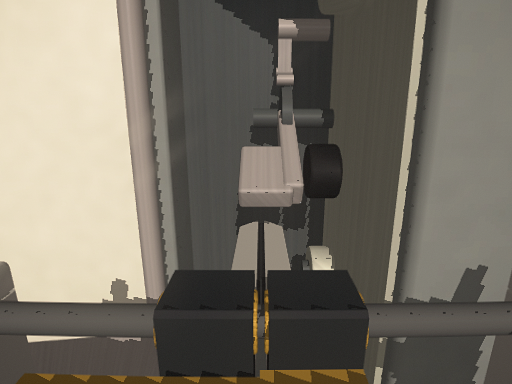

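The fingers (x 235–290 px) are lined up with the pad (240–300 px). Now I'll push left gently.

Call:
drive_tool([
  [[0,0,0],[0,-6,0],0],
  [[0,0,0],[0,-6,0],0],
  [[0,0,0],[0,-6,0],0],
  [[0,0,0],[0,-5,0],0],
  [[0,0,0],[0,-5,0],0],
  [[0,0,0],[0,-5,0],0],
  [[0,0,0],[0,-4,0],0],
  [[0,0,0],[0,-4,0],0],
  [[0,0,0],[0,-4,0],0],
  [[0,0,0],[0,0,0],0],
  [[0,0,0],[0,0,0],0],
])

```text
time_s: 10.92
ee_pos: [0.575, -0.087, 0.0764]
eef_rot: [3.14, -0.002, 0.289]
force: [1.2, -4.9, 5.2]
grip_width: 0.0005
```

```bash
python3 -c "
from h import *
st()
"
```

```text
t 10.93 mach mm [ 64.8 -20.4  76.4] rot [ 3.14e+00 -2.00e-03  2.89e-01] F [ 1.2 -4.9  5.2] w 0.0005 q [-0.21  0.52  1.57 -0.    1.05 -0.5 ]
```

Call:
drive_tool([
  [[0,0,0],[0,-3,0],0],
  [[0,0,0],[0,-3,0],0],
  [[0,0,0],[0,-3,0],0],
  [[0,0,0],[0,0,0],0],
  [[0,0,0],[0,0,0],0],
])

```text
time_s: 11.55
ee_pos: [0.5727, -0.0788, 0.0767]
eef_rot: [3.139, -0.002, 0.289]
force: [1.4, -10.1, 6.7]
grip_width: 0.0008
```

Call:
drive_tool([
  [[0,0,0],[0,-2,0],0],
  [[0,0,0],[0,-2,0],0],
  [[0,0,0],[0,0,0],0],
  [[0,0,0],[0,0,0],0],
])

```text
time_s: 12.05
ee_pos: [0.5716, -0.0751, 0.0768]
eef_rot: [3.138, -0.003, 0.289]
force: [1.3, -9.9, 7.7]
grip_width: 0.0003
```

```bash
python3 -c "
from h import *
st()
for n in ('wrist','side'):
  im=ctrl.camera(n)
  if n=='side': im=cv2.resize(im[160:280,210:310],None,fx=5,fy=5)
  cv2.imwrite('pics/%s6.png'%n,im[:,:,::-1])
"
```

```text
t 12.05 mach mm [64.9 -8.1 76.8] rot [ 3.138e+00 -3.000e-03  2.890e-01] F [ 1.3 -9.9  7.7] w 0.0003 q [-0.19  0.51  1.58 -0.    1.04 -0.48]
```

View pics/wrist6.png

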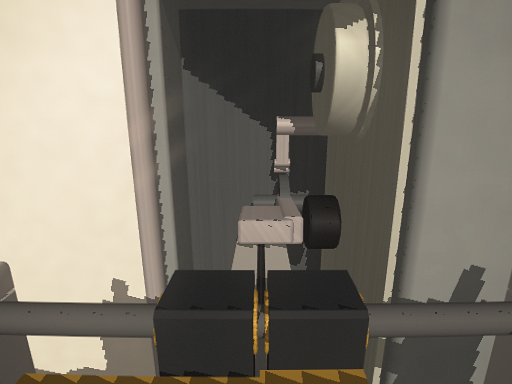

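Call:
drive_tool([
  [[0,0,0],[0,-2,0],0],
  [[0,0,0],[0,0,0],0],
  [[0,0,0],[0,0,0],0],
])

```text
time_s: 12.52
ee_pos: [0.571, -0.0732, 0.0768]
eef_rot: [3.138, -0.003, 0.288]
force: [1.8, -9.3, 6.9]
grip_width: 0.0002
```

Call:
drive_tool([
  [[0,0,0],[0,-2,0],0],
  [[0,0,0],[0,0,0],0],
  [[0,0,0],[0,0,0],0],
])

```text
time_s: 12.9
ee_pos: [0.5704, -0.0712, 0.0768]
eef_rot: [3.138, -0.002, 0.289]
force: [0.9, -8.9, 7.7]
grip_width: 0.0
```

Call:
drive_tool([
  [[0,0,0],[0,-2,0],0],
  [[0,0,0],[0,0,0],0],
  [[0,0,0],[0,0,0],0],
])

```text
time_s: 13.28
ee_pos: [0.5698, -0.0694, 0.0767]
eef_rot: [3.138, -0.002, 0.289]
force: [1.9, -10.6, 5.5]
grip_width: 0.0008
```

```bash
python3 -c "
from h import *
st()
c=ctrl.calibration('wrist');np.save('c7.npy',c,allow_pickle=True)
im=ctrl.camera('wrist')
cv2.imwrite('pics/w7.png',im[:,:,::-1])
cv2.imwrite('pics/w7c.png',cv2.resize(im[90:270,200:380],None,fx=3.3,fy=3.3)[:,:,::-1])
"
```

```text
t 13.28 mach mm [64.9 -2.1 76.7] rot [ 3.138e+00 -2.000e-03  2.890e-01] F [  1.9 -10.6   5.5] w 0.0008 q [-0.18  0.51  1.59 -0.    1.04 -0.47]
```

View pics/w7c.png

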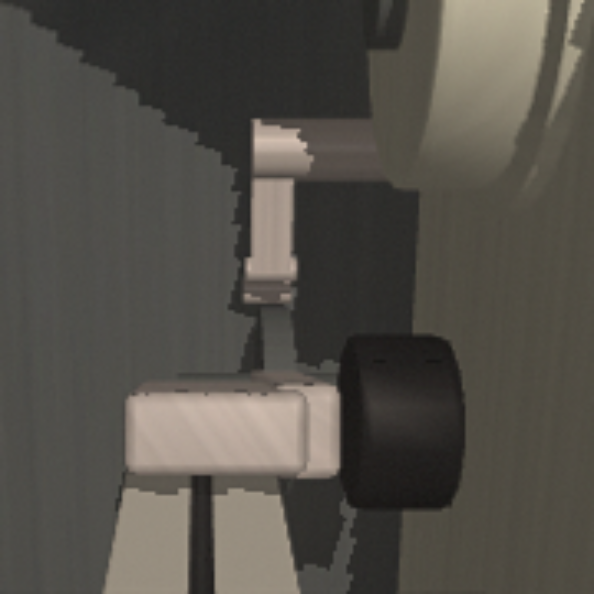

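```bash
python3 - <<'E'
from h import *
c=np.load('c7.npy',allow_pickle=True).item(); p=np.load('m.npy')
def m(P):
    d=P[:2]-p[:2]; a,b=np.cos(p[2]),np.sin(p[2]); return np.array([a*d[0]+b*d[1],-b*d[0]+a*d[1]])*1000
for q in [(127,395),(127,472),(305,395),(305,472)]: print(m(onz(np.array(q)/3.3+[200,90],c,.1015)))
for t in (0,.1,.2,.3):
  R=lambda u,v:(np.sin(t)*v+np.cos(t)*u, 30+np.cos(t)*v-np.sin(t)*u)
  print(t,R(6,73),R(-6,73))
# fingertip calib check: TCP front-left tip
o=ctrl.get_obs(); print(m(o['ee_pos']))
E
```

```text
[54.28601465 27.96836955]
[54.05607936 16.60588183]
[78.70775615 27.90475484]
[78.99680645 16.53238907]
0 (np.float64(6.0), np.float64(103.0)) (np.float64(-6.0), np.float64(103.0))
0.1 (np.float64(13.257864406886611), np.float64(102.03630356541491)) (np.float64(1.3178144235503), np.float64(103.23430456517686))
0.2 (np.float64(20.383260615086918), np.float64(100.35284419764028)) (np.float64(8.622461680992018), np.float64(102.73687616718101))
0.3 (np.float64(27.304994021031423), np.float64(97.9664424662012)) (np.float64(15.84095615152415), np.float64(101.51268494613727))
[64.84974812 -2.07909201]
```

The pad's top face places the arm at about 0.3 rad past upright, so the swing is about 0.8, next to the stop. I'll hold for a moment and check it's steady and the bystanders haven't moved.

Call:
drive_tool([
  [[0,0,0],[0,0,0],0],
  [[0,0,0],[0,0,0],0],
  [[0,0,0],[0,0,0],0],
  [[0,0,0],[0,0,0],0],
  [[0,0,0],[0,0,0],0],
  [[0,0,0],[0,0,0],0],
])

```text
time_s: 14.08
ee_pos: [0.5698, -0.0693, 0.0767]
eef_rot: [3.138, -0.002, 0.289]
force: [2.1, -9.6, 6.2]
grip_width: 0.0006
```

```bash
python3 -c "
from h import *
st()
cv2.imwrite('pics/s8.png',ctrl.camera('side')[:,:,::-1])
w=ctrl.camera('wrist'); a=cv2.imread('pics/w7.png')[:,:,::-1]
print('wrist diff',np.abs(w.astype(int)-a)[90:270,200:380].mean()); st()
"
```

```text
t 14.07 mach mm [64.9 -2.1 76.7] rot [ 3.138e+00 -2.000e-03  2.890e-01] F [ 2.1 -9.6  6.2] w 0.0006 q [-0.18  0.51  1.59 -0.    1.04 -0.47]
wrist diff 1.1341358024691357
t 14.18 mach mm [64.9 -2.1 76.7] rot [ 3.138e+00 -2.000e-03  2.890e-01] F [ 0.8 -9.9  5.6] w 0.0004 q [-0.18  0.51  1.59 -0.    1.04 -0.47]
```

View pics/s8.png

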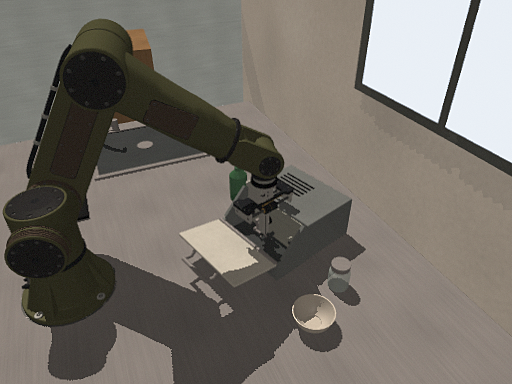

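The side view shows the door down, with the dish at (314,313), the jar at (340,273) and the soap at (237,183), all where they started. The hold is steady, so I'm handing in.

```bash
python3 -c "
from h import *
print(ctrl.hand_in()); st()"
```

```text
the job is handed in; nothing more can be done
None
the job is handed in; nothing more can be done
```

I pulled the door down, pushed the tensioner arm past the click, and handed in at about 14 s of the 48 s while still holding it. No verdict was reported.

- **Door:** I hooked the bar from behind with shut fingers and drew it past upright. It then sank open by itself, and the pictures show it lying flat towards the robot.
- **Tensioner arm:** I pushed the pad to the left with the shut fingers. The last wrist picture puts the arm at about 0.8 rad, near its end stop; I trust that to about 0.05 rad.
- **Hold:** The push read about 10 N. Over the last 0.8 s the fingers stayed put and the wrist picture barely changed.
- **Bystanders:** In the last side view the soap bottle, dish and jar stand where they started.

**Checks that were less clean:** The first machine-pose fits left errors of up to 7 pixels at the bar ends, but the pad later turned up within about 1 mm front to back of where the pose put it. About 6 N of upward force on the fingers remained during the hold, which I took to be friction from the pad. I did not see the click as a clear dip in the force, so being past it rests on the arm angle.

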